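# Seat the mask cover on the laser-marking fixture

### The job

Pick up the orange mask cover by its black bridge handle and lay it squarely over the black marking fixture, sliding it along the fixture's slot until the blind hole under it finds the brass locating pin and it drops flat onto the two white sprung rails. Then press it down until the rails are fully home, and finish while still gripping the handle and holding the cover pressed down for the laser. Leave the other things on the bench where they are.

Things in the scene. Friction and masses are not known exactly. Their poses are not given: they have to be found in the camera images.
- cover: Loose orange mask cover, about 0.3 kg, flat on the bench: plate 164 (x) by 100 (y) by 6 mm with two windows 48 x 56 mm at x = -44 and +44 mm. Origin: centre of its underside, z up. There a blind round hole, 13 mm across, 20 mm deep, opens downward inside a black boss (30 x 34 mm, top 22 mm above the origin). Balanced about its middle; the same after a half turn.
- handle (a point): Centre of the bar of the cover's black bridge handle, 52 mm above the cover's origin. Square bar 14 (x) by 92 (y) by 14 mm along the cover's y, on feet 10 mm wide at y = -41 and +41 mm; between the feet it is clear from 22 to 45 mm above the cover's origin. Axes as the cover's.
- fixture: Marking fixture bolted to the bench: black base 180 (x) by 130 (y) by 16 mm, origin at the centre of its underside, z up. Pink cases sit in it at x = -44 and +44 mm (tops at 22 mm). With the cover square (x axes parallel, either way round) its origin is 40 mm above the fixture's when resting on the pin's tip, 30 mm when dropped on the rails, 24 mm when fully pressed.
- slot (a point): Middle of the fixture's slot, on the base's top, 16 mm above the fixture's origin; axes as the fixture's. Slot along y at x = 0. In it stands the brass locating pin, 10 mm across, cone tip 4.5 mm high with a 4 mm flat, 24 mm above this point. It is set anywhere from y = -15 to +15 mm; the setting is not reported: see it, or feel for it by sliding the cover along y.
- rails (a joint): Travel of the fixture's two white sprung rails (joined; each 12 by 100 mm along y, at x = -78 and +78 mm, tops 30 mm above the fixture's origin when up): 0 = up, 0.006 m = fully down on the stop. The spring starts at 6 N, so the cover's weight alone does not sink them, and takes 12 N, the cover's weight included, at the stop.
- case_a: Bystander: loose pink case 70 x 46 x 30 mm, origin under its centre.
- case_b: Bystander: loose pink case 70 x 46 x 30 mm, origin under its centre.
- tape: Bystander: yellow tape core lying flat, 90 mm across, 24 mm high.
- bottle: Bystander: white bottle with a red cap, 56 mm across, 140 mm tall, origin under its centre.
- driver: Bystander: blue-handled screwdriver lying on the bench beyond the work.
- scanner: Bystander: black and grey hand scanner lying on the bench, about 170 x 50 x 35 mm.
Things that resemble listed ones, but are neither listed nor needed, are in the scene too. Of the things that look like the cover, the middle-sized one is meant.

How it is judged:
By the outcome, as a careful person would: the job done as asked, in the order asked, and still so for the second after the job is handed in, while the arm keeps its last pose, push and grip.
It also fails if it takes over 51 s, if anything falls off the work surface, if the arm or the gripper's body presses on something with over 40 N, if the wrist force passes 120 N, or if a joint passes its speed limit or range.

### The arm

A 7-joint arm with a two-finger parallel gripper is mounted at the origin on the work surface. World frame = base frame: x ahead of the robot, y to its left, z up, the work surface at z = 0. Lengths are in m, angles in rad, forces in N, time in s.
With the tool pointing down it reaches from about 0.425 to 1.025 m from the base axis. Payload 3.6 kg.
Tool frame: the origin (TCP) lies between the finger pads; the fingertips stand 8 mm ahead of it and the grasp point (between the pads) lies 11 mm behind it; z points along the fingers, y is the line along which they close (so a half turn about z gives the same grasp; the last joint's range is limited). The gripper opens to 85 mm and grips with 20 to 120 N. Pads are 22 mm wide; open, the fingers measure 114 mm over their backs; the gripper's body (76 mm by 85 mm) begins 54 mm behind the grasp point. The pads swing forward as they close: fully open they stand 13 mm farther back than shut.
Start: joints at [1.214, 0.591, 0.048, 1.609, -0.033, 0.943, -0.034], TCP at [0.189, -0.7, 0.239] pointing down, gripper open.
Joint ranges: [-2.69, 2.69], [-0.47, 2.24], [-1.27, 1.36], [0.19, 2.51], [-1.53, 4.68], [0.08, 2.07], [-3.09, 3.09]. Speed limits (rad/s): [2.57, 2.57, 3.14, 3.14, 3.14, 3.14, 3.14].

### API

Orientations are given as [roll, pitch, yaw] about the fixed x, y, z axes, in that order (R = Rz(yaw) Ry(pitch) Rx(roll)).
In Python, from rig import sensors, snapshot, workorder gives the robot as it stands. The module is installed in compiled form; this text tells all that it offers.
- The arm moves only by the shell command python3 -m handwheel [FORCE], which reads ROWS from standard input. ROWS is a JSON object whose key "rows" holds a list of rows, 1 to 8 of them, each of 7 numbers: a rotation vector rx, ry, rz in fractions of the full range, 1 being pi rad, then dx, dy, dz in shares of the most that a row can go, 1 being 62.5 mm, then the finger opening in m; each row shifts and turns the commanded pose from where the row before left it, along the tool's axes as they then stand; what a row does not reach is not made up. A row lasts 1/8 s, in which the tool goes at most 0.0625 m and 0.188 rad, less where a joint would pass 70% of its speed; a pose out of reach is approached as far as the arm can. The fingers move at their own pace and stop on an object; FORCE is the grip in N (left out, the last holds). Time passes only in rows, so rows that do not move let the fingers close. It prints the time, the measured TCP pose, the force, the opening and the grip force at its end. No shift or turn number may pass 1 either way. Input that does not fit is refused with a message, and nothing moves.
- sensors.get_obs(): the state, without advancing time (a new reading comes with each control period).
- snapshot(name): name is "scene" or "top" or "wrist"; returns a dict with "image" (400x640x3 uint8, blue, green, red), "vfov" (degrees; the focal length in pixels is half the picture's height over the tangent of half this angle, whatever the lens; pixels are square), "cx", "cy" (the principal point, pixels), "world_to_cam" (4x4, takes a point from world to camera coordinates). Camera axes: x right, y down, z forward; pixel columns grow to the right and rows downward; lengths in m; the calibration is good to about 2 mm. A picture is of the moment at which its call begins. There is no depth.
- workorder.sign_off(): hands the job in; it is judged then, once.
The state is a dict: "clock": time; "joint_positions": joint angles; "qd": joint speeds; "tau": joint torques, N m; "tcp_pos": TCP position; "ee_rot": TCP orientation; "force": force on the tool from outside, world axes, zero at the start; "moment": the same for the moment, N m; "opening": finger opening in m; "gripper_force": force on a finger pad.
Only numpy, scipy, OpenCV 4.12 (cv2) and the standard library are available. Lean on these libraries where they do the work, as an engineer would, in place of code of your own. Each camera call takes 0.05 s, during which the arm holds its last target. There are 200 camera calls.

## Working session

There is one attempt and no reset: what is moved stays moved. The work goes in short steps, Python scripts to look and compute and a shell command to move; the robot and the scene stay as the last step left them, time stands still between calls to the robot, and variables do not carry over. Pictures are saved under pics/ and viewed, at most 10 in all, crops included, and the job is handed in when it is done.

```bash
mkdir -p pics
cat > h.py <<'E'
import numpy as np, cv2
from rig import sensors, snapshot, workorder
def cam(s):
    f=s["image"].shape[0]/2/np.tan(np.radians(s["vfov"])/2); return f,s["cx"],s["cy"],np.array(s["world_to_cam"])
def ray(s,u,v):
    f,cx,cy,T=cam(s); R=T[:3,:3]; return -R.T@T[:3,3], R.T@np.array([(u-cx)/f,(v-cy)/f,1])
def onz(s,u,v,z):
    o,d=ray(s,u,v); return o+d*(z-o[2])/d[2]
def proj(s,p):
    f,cx,cy,T=cam(s); c=T[:3,:3]@np.array(p)+T[:3,3]; return f*c[0]/c[2]+cx,f*c[1]/c[2]+cy
def tri(views):
    A=np.zeros((3,3));b=np.zeros(3);L=[]
    for s,u,v in views:
        o,d=ray(s,u,v); d=d/np.linalg.norm(d); P=np.eye(3)-np.outer(d,d); A+=P;b+=P@o;L.append((o,P))
    x=np.linalg.solve(A,b); return x,[float(np.linalg.norm(P@(x-o))) for o,P in L]
E
python3 - <<'E'
from h import *
import pickle
for n in ("scene","top","wrist"):
    s=snapshot(n); cv2.imwrite(f"pics/{n}0.png",s["image"]); pickle.dump(s,open(f"{n}0.pkl","wb"))
    f,cx,cy,T=cam(s); print(n,f,cx,cy,-T[:3,:3].T@T[:3,3])
print(sensors.get_obs())
E
```

```text
scene 428.5335273482012 318.45722863233374 189.5369482274017 [ 1.33446364 -0.26435263  1.2367072 ]
top 475.76693756593414 315.8221795283881 193.7823606014146 [ 0.23968792 -0.02823155  1.40080499]
wrist 300.75323393007335 320.1966055833942 194.1300446757164 [ 0.26205416 -0.67800468  0.37357467]
{'clock': 0.15, 'joint_positions': array([ 1.21346068,  0.5918984 ,  0.04833403,  1.60949422, -0.03330526,
        0.94266465, -0.03368226]), 'qd': array([-0.0009622 , -0.00393127,  0.00183997, -0.00489814, -0.00162893,
       -0.00087992,  0.00047077]), 'tau': array([ 2.00223236e-03, -5.49251926e+01,  1.54956557e+00, -1.98453856e+01,
        9.62742779e-03,  5.73995829e-03,  9.32614711e-06]), 'tcp_pos': array([ 0.18891652, -0.69933684,  0.23842384]), 'ee_rot': array([-3.13993645e+00,  1.02021481e-04,  2.63911382e-01]), 'force': array([ 0.06498353, -0.21015592,  0.13091033]), 'moment': array([0.00992456, 0.02454792, 0.01501376]), 'gripper_force': 0.0, 'opening': 0.08557792990230767}
```

View pics/top0.png

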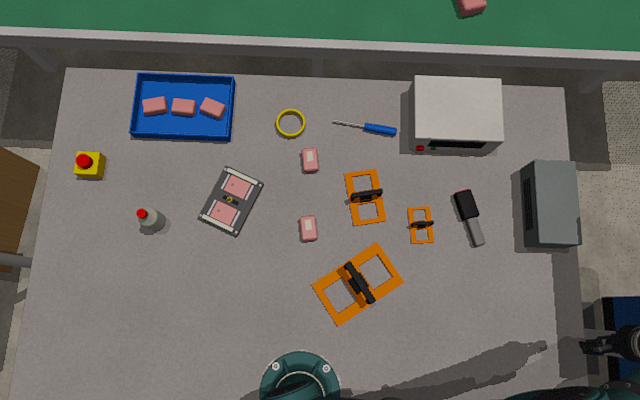

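View pics/scene0.png

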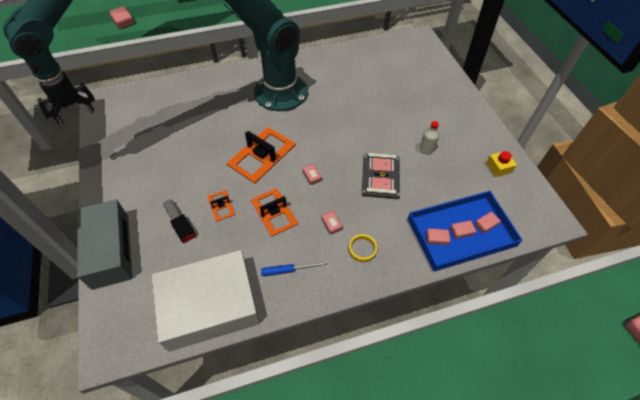

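Top view: the middle-sized orange cover is at about (365,197), the larger one at (357,283) and the smaller at (421,225). The fixture is at (231,201), with the brass pin near (229,199). In the scene view the cover is at (274,212) and the fixture at (381,175).

Run:
```python
from h import *
import pickle
S={n:pickle.load(open(n+"0.pkl","rb")) for n in("top","scene")}
rois={("top","c"):(335,160,60,75),("scene","c"):(245,180,60,60),("top","f"):(190,160,80,80),("scene","f"):(352,145,60,60)}
tiles=[]
def rect(m,s,z):
    c=max(cv2.findContours(m,cv2.RETR_EXTERNAL,cv2.CHAIN_APPROX_NONE)[0],key=cv2.contourArea)
    w=np.array([onz(s,u,v,z)[:2] for u,v in c[:,0,:]],np.float32)*1000
    return cv2.minAreaRect(w)
for (n,k),(x,y,w,h) in rois.items():
    s=S[n]; im=s["image"]; hsv=cv2.cvtColor(im,cv2.COLOR_BGR2HSV); roi=np.zeros(im.shape[:2],np.uint8); roi[y:y+h,x:x+w]=255
    H,Sa,V=cv2.split(hsv)
    if k=="c":
        m=((H<20)&(Sa>180)&(V>90)).astype(np.uint8)*roi
        m=cv2.morphologyEx(m,cv2.MORPH_CLOSE,np.ones((3,3)))
        print(n,"cover",rect(m,s,.006))
        # dark
        d=((V<60)).astype(np.uint8)*roi; c=max(cv2.findContours(d,cv2.RETR_EXTERNAL,cv2.CHAIN_APPROX_NONE)[0],key=cv2.contourArea); print(" dark",cv2.minAreaRect(c))
    else:
        d=((V<85)).astype(np.uint8)*roi; 
        d=cv2.morphologyEx(d,cv2.MORPH_CLOSE,np.ones((7,7))); print(n,"fixture",rect(d,s,.016))
        p=((H<10)|(H>165))&(Sa>60)&(V>120)
        l,_,st,ce=cv2.connectedComponentsWithStats(p.astype(np.uint8)*(roi>0))
        for i in range(1,l):
            if st[i,4]>40: print(" pink",ce[i],st[i,4],onz(s,*ce[i],.022)*1000)
        b=((H>12)&(H<35)&(Sa>90)&(V>80))&(roi>0); vv,uu=np.nonzero(b); 
        print(" brass",len(uu),uu.mean(),vv.mean(),onz(s,uu.mean(),vv.mean(),.038)*1000)
        wht=((Sa<50)&(V>165))&(roi>0)
        l,_,st,ce=cv2.connectedComponentsWithStats(wht.astype(np.uint8))
        for i in range(1,l):
            if st[i,4]>15: print(" white",ce[i],st[i],onz(s,*ce[i],.030)*1000)
    t=im[y:y+h,x:x+w]; tiles.append(cv2.resize(cv2.copyMakeBorder(t,0,80-h,0,80-w,cv2.BORDER_CONSTANT),(400,300) if 0 else (300,300),interpolation=cv2.INTER_CUBIC))
cv2.imwrite("pics/t1.png",np.vstack([np.hstack(tiles[:2]),np.hstack(tiles[2:])]))
```

```text
top cover ((560.9165649414062, -170.59457397460938), (163.4603729248047, 98.99595642089844), 11.430439949035645)
 dark ((366.2432556152344, 195.95947265625), (10.192737579345703, 31.40020751953125), 80.53767395019531)
scene cover ((561.3920288085938, -168.68177795410156), (162.18853759765625, 97.15221405029297), 11.795736312866211)
 dark ((273.51727294921875, 207.20687866210938), (12.080194473266602, 27.57435417175293), 66.80140686035156)
top fixture ((529.4080810546875, 228.30882263183594), (130.49130249023438, 182.75296020507812), 67.09256744384766)
 pink [236.93573265 186.53984576] 389 [572.5097174  212.29702052  22.        ]
 pink [223.24630542 212.71182266] 406 [491.59283876 246.30248777  22.        ]
 brass 32 229.125 199.0 [530.15311867 229.39784016  38.        ]
 white [241.78431373 175.70588235] [227 168  30  16 102] [604.39186764 199.08258963  30.        ]
 white [224.70588235 181.52941176] [221 175   8  13  17] [584.34295232 248.38440231  30.        ]
 white [249.17647059 191.52941176] [246 186   7  13  17] [556.94189846 173.56216575  30.        ]
 white [211.09090909 206.95454545] [207 200   9  15  22] [505.77419734 281.77153461  30.        ]
 white [235.45 218.05] [232 212   8  14  20] [475.81460256 207.7989967   30.        ]
 white [217.23636364 222.44545455] [202 215  31  16 110] [460.6242585 259.7336536  30.       ]
scene fixture ((538.85693359375, 227.5895233154297), (128.69088745117188, 178.72640991210938), 67.08922576904297)
 pink [381.05217391 163.92608696] 230 [490.73255765 248.24398511  22.        ]
 pink [380.67256637 182.84070796] 226 [568.47844303 215.1613367   22.        ]
 brass 27 382.22222222222223 173.55555555555554 [542.90789415 229.19005739  38.        ]
 white [381.73529412 154.77941176] [369 153  27   5  68] [457.66662406 263.27184357  30.        ]
 white [380.85333333 190.        ] [367 187  29   6  75] [601.8452243  201.15726186  30.        ]
```

View pics/t1.png

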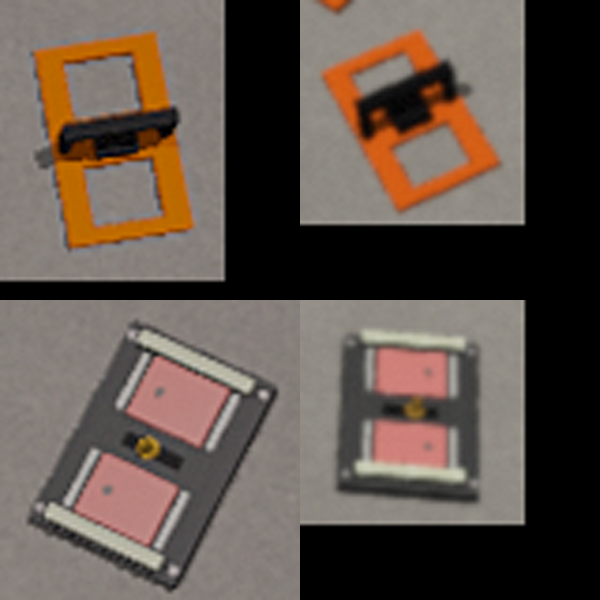

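The crops show the cover long axis at yaw +11.5°, centre about (561,-170) mm, size 163x99 as specified. The fixture's rails are 156 mm apart at yaw -23°, centre about (531,230), and the pin is near the middle of the slot. Next I rotate the tool and hover over the cover for close wrist views.

The rows are not in the units I measure in: shifts go in shares of 62.5 mm and turns go in shares of pi rad. I convert before sending: -0.188 rad / 3.1416 = -0.0598.

```bash
echo '{"rows": [[0, 0, -0.0598, 0, 0, 0, 0.085], [0, 0, -0.0598, 0, 0, 0, 0.085], [0, 0, -0.0598, 0, 0, 0, 0.085], [0, 0, -0.0598, 0, 0, 0, 0.085], [0, 0, -0.0598, 0, 0, 0, 0.085], [0, 0, -0.0598, 0, 0, 0, 0.085], [0, 0, -0.0598, 0, 0, 0, 0.085], [0, 0, -0.0598, 0, 0, 0, 0.085]]}' | python3 -m handwheel
echo '{"rows": [[0, 0, 0, 0.5888, 0.7504, 0, 0.085], [0, 0, 0, 0.5888, 0.7504, 0, 0.085], [0, 0, 0, 0.5888, 0.7504, 0, 0.085], [0, 0, 0, 0.5888, 0.7504, 0, 0.085], [0, 0, 0, 0.5888, 0.7504, 0, 0.085], [0, 0, 0, 0.5888, 0.7504, 0, 0.085], [0, 0, 0, 0.5888, 0.7504, 0, 0.085], [0, 0, 0, 0.5888, 0.7504, 0, 0.085]]}' | python3 -m handwheel
echo '{"rows": [[0, 0, 0, 0.5888, 0.7504, 0, 0.085], [0, 0, 0, 0.5888, 0.7504, 0, 0.085], [0, 0, 0, 0, 0, 0, 0.085], [0, 0, 0, 0, 0, 0, 0.085]]}' | python3 -m handwheel
python3 - <<'E'
from h import *
import pickle
s=snapshot("wrist"); pickle.dump(s,open("wc1.pkl","wb")); cv2.imwrite("pics/wc1.png",s["image"])
T=np.array(s["world_to_cam"]); print(-T[:3,:3].T@T[:3,3],T[2,:3]); o=sensors.get_obs(); print(o["clock"],o["tcp_pos"],o["ee_rot"],o["joint_positions"])
print(proj(s,(.561,-.17,.052)))
E
```

```text
clock: 1.15
tcp_pos: [0.1888, -0.6997, 0.2388]
ee_rot: [-3.141, -0.001, 1.77]
force: [-0.7, 0.1, 0.0]
opening: 0.0852
gripper_force: 0.0
clock: 2.15
tcp_pos: [0.5016, -0.3376, 0.2392]
ee_rot: [-3.141, 0.0, 1.763]
force: [0.6, -0.6, 0.5]
opening: 0.085
gripper_force: 0.0
clock: 2.65
tcp_pos: [0.5783, -0.2489, 0.2388]
ee_rot: [-3.14, 0.0, 1.764]
force: [-0.2, -0.1, -0.8]
opening: 0.085
gripper_force: 0.0
[ 0.56310223 -0.17233196  0.37417504] [ 0.05468679 -0.29319433 -0.95448753]
2.7 [ 0.57763695 -0.25012692  0.23882325] [-3.13982275e+00  4.74951114e-04  1.76220785e+00] [ 0.62351011  0.49861545 -0.40638339  1.81952969  0.25036048  0.8753191
  0.29089261]
(np.float64(319.4541852243614), np.float64(97.3914558200672))
```

View pics/wc1.png

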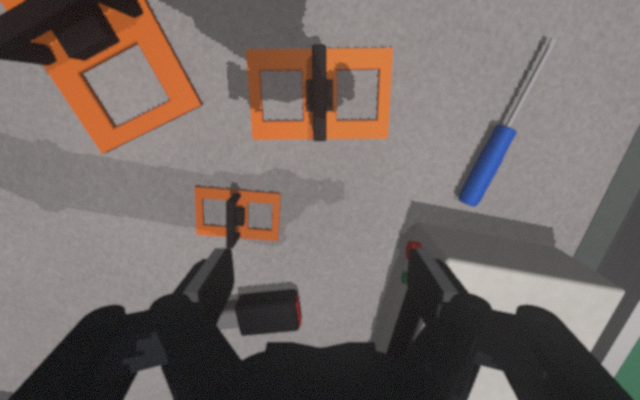

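The wrist view shows the middle cover lying square in the frame, with the handle bar at about (319,93) spanning rows 45-140. I shift for a second view of it, then look at the fixture from two places.

```bash
cat > snap.py <<'E'
import sys,pickle
from h import *
n=sys.argv[1]; s=snapshot("wrist"); pickle.dump(s,open(n+".pkl","wb")); cv2.imwrite(f"pics/{n}.png",s["image"])
E
echo '{"rows": [[0, 0, 0, 0.8, 0, 0, 0.085], [0, 0, 0, 0, 0, 0, 0.085], [0, 0, 0, 0, 0, 0, 0.085]]}' | python3 -m handwheel; python3 snap.py wc2
echo '{"rows": [[0, 0, 0, 0.952, 0.12, 0, 0.085], [0, 0, 0, 0.952, 0.12, 0, 0.085], [0, 0, 0, 0.952, 0.12, 0, 0.085], [0, 0, 0, 0.952, 0.12, 0, 0.085], [0, 0, 0, 0.952, 0.12, 0, 0.085], [0, 0, 0, 0.952, 0.12, 0, 0.085], [0, 0, 0, 0, 0, 0, 0.085], [0, 0, 0, 0, 0, 0, 0.085]]}' | python3 -m handwheel; python3 snap.py wf1
echo '{"rows": [[0, 0, 0, 0.8, -0.48, 0, 0.085], [0, 0, 0, 0, 0, 0, 0.085], [0, 0, 0, 0, 0, 0, 0.085]]}' | python3 -m handwheel; python3 snap.py wf2
python3 - <<'E'
from h import *
import pickle
L=lambda n:pickle.load(open(n+".pkl","rb"))
def crop(n,p,r,z):
    s=L(n); u,v=map(int,proj(s,p)); y0,x0=max(0,v-r),max(0,u-r); t=s["image"][y0:v+r,x0:u+r]; print(n,x0,y0,t.shape); return cv2.resize(cv2.copyMakeBorder(t,0,2*r-t.shape[0],0,2*r-t.shape[1],cv2.BORDER_CONSTANT),(300,300),interpolation=cv2.INTER_CUBIC)
a=np.hstack([crop("wc1",(.561,-.17,.02),90,0),crop("wc2",(.561,-.17,.02),90,0)])
b=np.hstack([crop("wf1",(.531,.23,.02),90,0),crop("wf2",(.531,.23,.02),90,0)])
cv2.imwrite("pics/w4.png",np.vstack([a,b]))
E
```

```text
clock: 3.08
tcp_pos: [0.5682, -0.2017, 0.2393]
ee_rot: [-3.141, 0.001, 1.761]
force: [0.5, 0.2, -0.2]
opening: 0.0852
gripper_force: 0.0
clock: 4.12
tcp_pos: [0.5455, 0.1574, 0.239]
ee_rot: [-3.141, 0.001, 1.762]
force: [-0.4, -0.3, 0.1]
opening: 0.0852
gripper_force: 0.0
clock: 4.55
tcp_pos: [0.5066, 0.2003, 0.2392]
ee_rot: [3.142, 0.001, 1.761]
force: [0.0, -1.0, -0.3]
opening: 0.085
gripper_force: 0.0
wc1 229 7 (180, 180, 3)
wc2 230 50 (180, 180, 3)
wf1 230 13 (180, 180, 3)
wf2 255 57 (180, 180, 3)
```

View pics/w4.png

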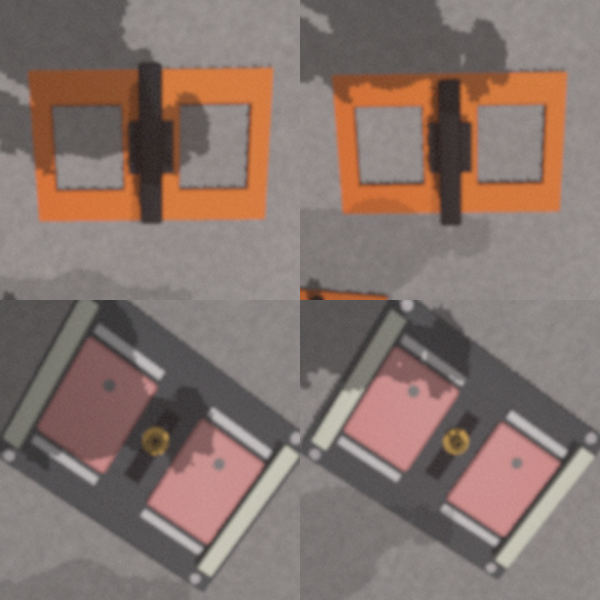

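The crops show the handle bar and boss clear and square in both cover views. The brass pin is about at crop (155,441) and (456,441), close to the middle of the slot. I measure these from the two views.

Run:
```python
from h import *
import pickle
L=lambda n:pickle.load(open(n+".pkl","rb"))
big=lambda m:max(cv2.findContours(m.astype(np.uint8),cv2.RETR_EXTERNAL,cv2.CHAIN_APPROX_NONE)[0],key=cv2.contourArea)
E1=[];E2=[]
for n,(x,y) in {"wc1":(229,7),"wc2":(230,50)}.items():
    s=L(n); hsv=cv2.cvtColor(s["image"],cv2.COLOR_BGR2HSV); H,S,V=cv2.split(hsv)
    roi=np.zeros(V.shape,bool); roi[y+25:y+145,x+60:x+120]=1
    c=big((V<62)&roi)[:,0,:]; v0,v1=c[:,1].min(),c[:,1].max()
    e1=c[c[:,1]<=v0+12].mean(0); e2=c[c[:,1]>=v1-12].mean(0)
    e1[1]=v0-.5; e2[1]=v1+.5; print(n,e1,e2); E1.append((s,*e1));E2.append((s,*e2))
    roi[:]=0; roi[y+25:y+145,x+5:x+178]=1
    c=big(cv2.morphologyEx(((H<20)&(S>150)&roi).astype(np.uint8),cv2.MORPH_CLOSE,np.ones((5,5))))[:,0,:]
    print(" plate",cv2.minAreaRect(np.array([onz(s,*p,.006)[:2] for p in c],np.float32)*1000))
a,b=tri(E1),tri(E2); print("bar ends",a,b,"mid",(a[0]+b[0])/2,"len",np.linalg.norm(a[0]-b[0]),"ang",np.degrees(np.arctan2(*(a[0]-b[0])[1::-1])))
P=[];R=[[],[]]
for n,(x,y) in {"wf1":(230,13),"wf2":(255,57)}.items():
    s=L(n); im=s["image"].astype(int); H,S,V=cv2.split(cv2.cvtColor(s["image"],cv2.COLOR_BGR2HSV))
    roi=np.zeros(V.shape,bool); roi[y+70:y+100,x+78:x+108]=1
    (u,v),r=cv2.minEnclosingCircle(big((H>12)&(H<35)&(S>85)&(V>60)&roi)); P.append((s,u,v)); print(n,"pin",u,v,r,onz(s,u,v,.037)*1000)
    roi[:]=0; roi[max(0,y-12):y+180,max(0,x-10):x+180]=1
    g=((im[...,1]-im[...,0]>9)&(S<80)&(V>95)&roi&(H>20)&(H<50))
    g=cv2.morphologyEx(g.astype(np.uint8),cv2.MORPH_OPEN,np.ones((3,3)))
    for c in sorted(cv2.findContours(g,cv2.RETR_EXTERNAL,cv2.CHAIN_APPROX_NONE)[0],key=cv2.contourArea)[-2:]:
        w=np.array([onz(s,*p,.03)[:2] for p in c[:,0,:]],np.float32)*1000; print(" rail",cv2.minAreaRect(w),c[:,0,:].min(0))
    k=((H<12)|(H>165))&(S>50)&(V>70)&roi; k=cv2.morphologyEx(k.astype(np.uint8),cv2.MORPH_CLOSE,np.ones((7,7)))
    for c in sorted(cv2.findContours(k,cv2.RETR_EXTERNAL,cv2.CHAIN_APPROX_NONE)[0],key=cv2.contourArea)[-2:]:
        w=np.array([onz(s,*p,.022)[:2] for p in c[:,0,:]],np.float32)*1000; print(" pink",cv2.minAreaRect(w))
print("pin",tri(P))
```

```text
wc1 [317.90909091  44.5       ] [319.10638298 138.5       ]
 plate ((603.5528564453125, -157.99131774902344), (73.37275695800781, 98.14139556884766), 11.384037017822266)
wc2 [318.91428571  98.5       ] [320.02777778 183.5       ]
 plate ((560.0465087890625, -167.578125), (162.21543884277344, 98.09068298339844), 11.660482406616211)
bar ends (array([ 0.55088435, -0.12414343,  0.06428876]), [0.00021188201905198852, 0.0002118820190521085]) (array([ 0.56851352, -0.20961999,  0.06191202]), [0.00011499273001003915, 0.0001149927300101088]) mid [ 0.55969894 -0.16688171  0.06310039] len 0.08730795591616966 ang 101.65360243244434
wf1 pin 322.8766174316406 97.09740447998047 9.098344802856445 [532.09383174 237.28532399  37.        ]
 rail ((602.0240478515625, 202.991943359375), (99.59905242919922, 12.196552276611328), 67.04969024658203) [350 101]
 pink ((570.9859619140625, 216.2176513671875), (68.79405975341797, 55.35107421875), 67.27900695800781)
 pink ((491.6572570800781, 249.8754425048828), (68.7772216796875, 58.44816589355469), 66.89678192138672)
wf2 pin 348.5 141.5 8.746527671813965 [530.4263794  239.29384413  37.        ]
 rail ((448.504150390625, 239.29180908203125), (45.721458435058594, 12.159971237182617), 67.3197021484375) [264 110]
 rail ((602.029052734375, 202.78073120117188), (99.31743621826172, 12.557899475097656), 66.99722290039062) [374 147]
 pink ((570.6655883789062, 216.26559448242188), (68.8880844116211, 55.74538040161133), 67.43632507324219)
 pink ((490.1059265136719, 250.60086059570312), (68.84956359863281, 54.695770263671875), 67.0092544555664)
pin (array([0.53222014, 0.23747059, 0.02107444]), [5.99705723126959e-05, 5.997057231274992e-05])
```

Checks: the bar is 87 mm long with its top at z≈0.062 (text 0.059), yaw 11.6°, handle at (0.560,-0.167). The fixture centre is about (0.5306,0.2332) at yaw -22.95°. The pin collar is at (0.5322,0.2375), so the pin sits at slot y≈+4.4 mm and x≈0. Next I go to hover above the handle.

In the tool's units: -0.0531 m is -0.8496, 0.017 m is 0.272, -0.012 rad / 3.1416 = -0.0038.

```bash
echo '{"rows": [[0, 0, -0.0038, -0.8496, -0.04, 0.272, 0.085], [0, 0, 0, -0.8496, -0.04, 0.272, 0.085], [0, 0, 0, -0.8496, -0.04, 0.272, 0.085], [0, 0, 0, -0.8496, -0.04, 0.272, 0.085], [0, 0, 0, -0.8496, -0.04, 0.272, 0.085], [0, 0, 0, -0.8496, -0.04, 0.272, 0.085], [0, 0, 0, -0.8496, -0.04, 0.272, 0.085], [0, 0, 0, 0, 0, 0, 0.085]]}' | python3 -m handwheel
python3 - <<'E'
from h import *
o=sensors.get_obs(); p=o["tcp_pos"]; y=o["ee_rot"][2]; d=np.array([.560,-.1675,.041])-p; print(np.degrees(y),d, "tool dx,dy",d@[np.cos(y),np.sin(y),0],d@[np.sin(y),-np.cos(y),0])
E
```

```text
clock: 5.6
tcp_pos: [0.5622, -0.1744, 0.1183]
ee_rot: [-3.138, 0.003, 1.762]
force: [-0.0, 1.2, -0.5]
opening: 0.085
gripper_force: 0.0
100.9720416873486 [-0.00217922  0.00690477 -0.07725223] tool dx,dy 0.007193320954996748 -0.0008251967232757032
```

In the tool's units: 0.027 m is 0.432, 0.01 m is 0.16, -0.01 rad / 3.1416 = -0.0032.

```bash
echo '{"rows": [[0, 0, -0.0032, 0.112, -0.016, 0.432, 0.085], [0, 0, 0, 0, 0, 0.4, 0.085], [0, 0, 0, 0, 0, 0.24, 0.085], [0, 0, 0, 0, 0, 0.16, 0.085], [0, 0, 0, 0, 0, 0, 0.085], [0, 0, 0, 0, 0, 0, 0.085]]}' | python3 -m handwheel
python3 - <<'E'
from h import *
o=sensors.get_obs(); print(o["tcp_pos"],np.degrees(o["ee_rot"]),o["force"])
s=snapshot("wrist"); cv2.imwrite("pics/g1.png",s["image"][100:400,150:480])
E
```

```text
clock: 6.35
tcp_pos: [0.5619, -0.1585, 0.0439]
ee_rot: [3.14, 0.001, 1.786]
force: [-0.0, 0.3, 0.6]
opening: 0.0846
gripper_force: 0.0
[ 0.56188261 -0.15846125  0.0439108 ] [1.79936350e+02 3.18577283e-02 1.02312339e+02] [-0.00516098  0.25295641  0.59130348]
```

View pics/g1.png

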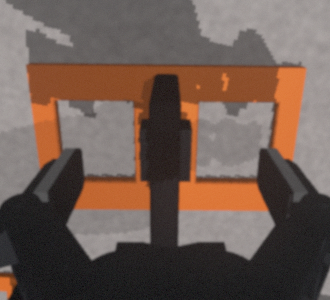

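The bar stands clear between the open fingers (crop column ~165). The TCP is about 9 mm off along the bar, so I correct that and close.

In the tool's units: -0.009 m is -0.144, 0.003 m is 0.048, 0.01 rad / 3.1416 = 0.0032.

```bash
echo '{"rows": [[0, 0, 0.0032, -0.144, 0, 0.048, 0.085], [0, 0, 0, 0, 0, 0, 0.085], [0, 0, 0, 0, 0, 0, 0.085]]}' | python3 -m handwheel ; echo '{"rows": [[0, 0, 0, 0, 0, 0, 0], [0, 0, 0, 0, 0, 0, 0], [0, 0, 0, 0, 0, 0, 0], [0, 0, 0, 0, 0, 0, 0], [0, 0, 0, 0, 0, 0, 0], [0, 0, 0, 0, 0, 0, 0], [0, 0, 0, 0, 0, 0, 0], [0, 0, 0, 0, 0, 0, 0]]}' | python3 -m handwheel 70
```

```text
clock: 6.78
tcp_pos: [0.5632, -0.1674, 0.0403]
ee_rot: [3.142, 0.0, 1.775]
force: [1.4, 0.1, -0.3]
opening: 0.085
gripper_force: 0.0
clock: 7.78
tcp_pos: [0.563, -0.1672, 0.0404]
ee_rot: [-3.141, 0.0, 1.776]
force: [-1.2, 0.6, 4.1]
opening: 0.0132
gripper_force: 69.1
```

In the tool's units: -0.05 m is -0.8, -0.02 m is -0.32, 0.151 rad / 3.1416 = 0.0481.

```bash
echo '{"rows": [[0, 0, 0, 0, 0, -0.32, 0], [0, 0, 0, 0, 0, -0.8, 0], [0, 0, 0, 0, 0, -0.8, 0], [0, 0, 0.0481, 0, 0, 0, 0], [0, 0, 0.0481, 0, 0, 0, 0], [0, 0, 0.0481, 0, 0, 0, 0], [0, 0, 0.0481, 0, 0, 0, 0], [0, 0, 0, 0, 0, 0, 0]]}' | python3 -m handwheel
echo '{"rows": [[0, 0, 0, 0.7216, -0.3712, 0, 0], [0, 0, 0, 0.7216, -0.3712, 0, 0], [0, 0, 0, 0.7216, -0.3712, 0, 0], [0, 0, 0, 0.7216, -0.3712, 0, 0], [0, 0, 0, 0.7216, -0.3712, 0, 0], [0, 0, 0, 0.7216, -0.3712, 0, 0], [0, 0, 0, 0.7216, -0.3712, 0, 0], [0, 0, 0, 0.7216, -0.3712, 0, 0]]}' | python3 -m handwheel
echo '{"rows": [[0, 0, 0, 0, 0, 0, 0], [0, 0, 0, 0, 0, 0, 0], [0, 0, 0, 0, 0, 0, 0]]}' | python3 -m handwheel
python3 - <<'E'
from h import *
import pickle
o=sensors.get_obs(); print(o["tcp_pos"],np.degrees(o["ee_rot"]),o["force"])
ims=[]
for n in("wrist","top","scene"):
    s=snapshot(n); pickle.dump(s,open("a"+n+".pkl","wb")); im=s["image"]
    if n=="wrist": ims.append(cv2.resize(im,(480,300)))
    else:
        u,v=map(int,proj(s,(.531,.233,.05))); print(n,u,v); ims.append(cv2.resize(im[max(0,v-50):v+50,u-50:u+50],(300,300),interpolation=cv2.INTER_CUBIC))
cv2.imwrite("pics/a.png",np.vstack([np.hstack([ims[0],np.zeros((300,120,3),np.uint8)]),np.hstack(ims[1:])]))
E
```

```text
clock: 8.78
tcp_pos: [0.5628, -0.1668, 0.1594]
ee_rot: [-3.141, 0.0, 1.174]
force: [-0.9, 0.1, -3.7]
opening: 0.0125
gripper_force: 68.8
clock: 9.78
tcp_pos: [0.532, 0.239, 0.1597]
ee_rot: [-3.141, 0.0, 1.175]
force: [0.9, 0.7, -3.6]
opening: 0.0125
gripper_force: 68.8
clock: 10.15
tcp_pos: [0.5325, 0.2353, 0.1598]
ee_rot: [-3.141, 0.002, 1.17]
force: [-0.0, -0.2, -3.2]
opening: 0.0129
gripper_force: 68.8
[0.53249365 0.23527097 0.15979972] [-1.79992822e+02  1.00181904e-01  6.70408701e+01] [-0.03560419 -0.17541952 -3.17350196]
top 227 197
scene 382 168
```

View pics/a.png

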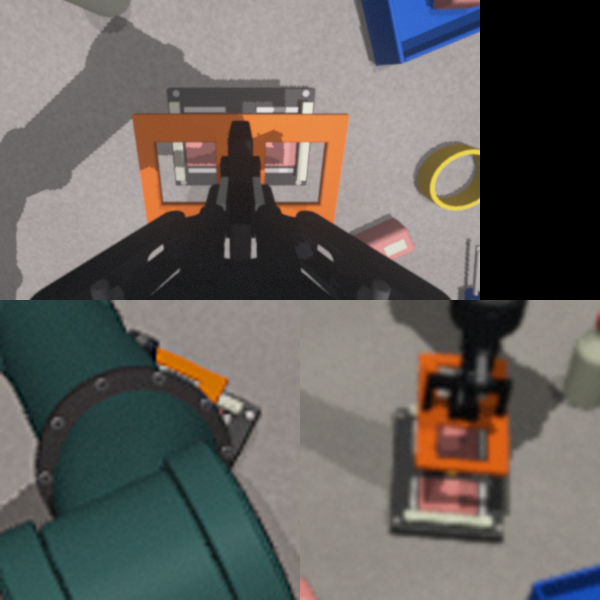

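The wrist view shows the cover held square over the fixture, with its far edge at row ~152 between columns 178 and 465, and the fixture's edges beyond it parallel. I measure the cover against the fixture.

Run:
```python
from h import *
import pickle
zc=.1598-.0404+.006
s=pickle.load(open("awrist.pkl","rb")); H,S,V=cv2.split(cv2.cvtColor(s["image"],cv2.COLOR_BGR2HSV))
m=((H<20)&(S>150)&(V>60)).astype(np.uint8); m[:120]=0; m[300:]=0; m[:,:150]=0; m[:,480:]=0
c=max(cv2.findContours(m,cv2.RETR_EXTERNAL,cv2.CHAIN_APPROX_NONE)[0],key=cv2.contourArea)[:,0,:]
def line(P):
    w=np.array([onz(s,*p,zc)[:2] for p in P],np.float32)*1000; vx,vy,x,y=cv2.fitLine(w,cv2.DIST_HUBER,0,.01,.01).ravel(); return np.array([x,y]),np.array([vx,vy])
far=np.array([(u,c[c[:,0]==u][:,1].min()-.5) for u in range(190,455) if (c[:,0]==u).any()])
L=np.array([(c[c[:,1]==v][:,0].min()-.5,v) for v in range(160,270)]); R=np.array([(c[c[:,1]==v][:,0].max()+.5,v) for v in range(160,270)])
X=lambda a,b: a[0]+a[1]*np.linalg.solve(np.c_[a[1],-b[1]],b[0]-a[0])[0]
f,l,r=map(line,(far,L,R)); A,B=X(f,l),X(f,r); d=(B-A)/np.linalg.norm(B-A); q=np.array([-d[1],d[0]])
if q@[.39,.92]<0:q=-q
print("cover corners",A,B,np.linalg.norm(B-A),"ang",np.degrees(np.arctan2(d[1],d[0])),"centre",(A+B)/2-50*q, [np.degrees(np.arctan2(*k[1][::-1])) for k in (l,r)])
# fixture: rails at z .030 in this view
im=s["image"].astype(int)
g=((im[...,1]-im[...,0]>9)&(S<80)&(V>95)&(H>20)&(H<50)); 
g[:110]=0; g[270:]=0; g[:,:215]=0; g[:,425:]=0
for k in cv2.findContours(g.astype(np.uint8),cv2.RETR_EXTERNAL,cv2.CHAIN_APPROX_NONE)[0]:
    if cv2.contourArea(k)>40: print("rail bit",cv2.minAreaRect(np.array([onz(s,*p,.03)[:2] for p in k[:,0,:]],np.float32)*1000), k[:,0,:].min(0),k[:,0,:].max(0))
b=((V<75)).astype(np.uint8); b[:112]=0;b[150:]=0;b[:,:215]=0;b[:,430:]=0
k=np.array([(u,np.nonzero(b[:,u])[0].min()-.5) for u in range(235,410)]); 
w=np.array([onz(s,*p,.016)[:2] for p in k],np.float32)*1000; vx,vy,x,y=cv2.fitLine(w,cv2.DIST_HUBER,0,.01,.01).ravel(); n=np.array([-vy,vx]); n*=np.sign(n@[.39,.92]); print("base far edge ang",np.degrees(np.arctan2(vy,vx)), "dist of edge line minus 65:", n@[x,y]-65, "cover centre along n",n@((A+B)/2-50*q), "pred fix",n@[530.6,233.2])
```

```text
cover corners [475.65054 313.27808] [625.7234  249.62888] 163.01251 ang -22.982872 centre [531.1642  235.42241] [np.float32(66.540054), np.float32(66.97645)]
rail bit ((443.23577880859375, 226.9261474609375), (19.903841018676758, 12.202728271484375), 66.81389617919922) [233 221] [246 240]
rail bit ((592.3026123046875, 179.9889678955078), (49.702056884765625, 12.862957000732422), 66.78314971923828) [395 191] [412 240]
rail bit ((455.6305236816406, 256.294921875), (16.856006622314453, 12.920385360717773), 62.6435546875) [230 191] [244 208]
rail bit ((475.7912902832031, 304.1045227050781), (10.477426528930664, 11.47881031036377), 67.0148696899414) [226 137] [239 149]
rail bit ((619.1497192382812, 243.28244018554688), (12.211910247802734, 12.686535835266113), 67.0120620727539) [402 136] [417 150]Traceback (most recent call last):
  File "<stdin>", line 22, in <module>
    return umr_minimum(a, axis, None, out, keepdims, initial, where)
ValueError: zero-size array to reduction operation minimum which has no identity
```

The cover is at fixture x = 0 within 0.3 mm, yaw matches, and it is about 2 mm short of the pin along the slot. I add 2 mm and descend.

In the tool's units: 0.03 m is 0.48, 0.025 m is 0.4.

```bash
echo '{"rows": [[0, 0, 0, 0.032, 0, 0.48, 0], [0, 0, 0, 0, 0, 0.4, 0], [0, 0, 0, 0, 0, 0.24, 0], [0, 0, 0, 0, 0, 0.064, 0], [0, 0, 0, 0, 0, 0, 0], [0, 0, 0, 0, 0, 0, 0]]}' | python3 -m handwheel
echo '{"rows": [[0, 0, 0, 0, 0, 0.032, 0], [0, 0, 0, 0, 0, 0.032, 0], [0, 0, 0, 0, 0, 0.032, 0], [0, 0, 0, 0, 0, 0.032, 0], [0, 0, 0, 0, 0, 0, 0]]}' | python3 -m handwheel
```

```text
clock: 11.05
tcp_pos: [0.5338, 0.2397, 0.0872]
ee_rot: [3.14, -0.001, 1.172]
force: [-0.3, 0.9, -3.9]
opening: 0.0129
gripper_force: 68.8
clock: 11.68
tcp_pos: [0.5329, 0.2392, 0.078]
ee_rot: [-3.141, 0.0, 1.172]
force: [-0.1, -0.0, -2.9]
opening: 0.0125
gripper_force: 68.9
```

At z = 0.078 there is no contact load, so the hole is already over the pin. I continue down to the rails.

In the tool's units: 0.002 m is 0.032, 0.001 m is 0.016.

```bash
echo '{"rows": [[0, 0, 0, 0, 0, 0.032, 0], [0, 0, 0, 0, 0, 0.032, 0], [0, 0, 0, 0, 0, 0.032, 0], [0, 0, 0, 0, 0, 0.016, 0], [0, 0, 0, 0, 0, 0, 0], [0, 0, 0, 0, 0, 0, 0]]}' | python3 -m handwheel
python3 -c "
from h import *
for i in range(1):
  o=sensors.get_obs();print(o['tcp_pos'],o['force'],o['moment'])"
```

```text
clock: 12.42
tcp_pos: [0.5332, 0.239, 0.0712]
ee_rot: [3.141, 0.0, 1.172]
force: [1.1, -0.9, -4.7]
opening: 0.0127
gripper_force: 68.7
[0.53320865 0.23895572 0.07115941] [ 1.05810789 -0.93815348 -4.73170626] [-0.34850765 -0.27931956  0.02751613]
```

In the tool's units: 0.001 m is 0.016.

```bash
for i in 1 2; do echo '{"rows": [[0, 0, 0, 0, 0, 0.016, 0], [0, 0, 0, 0, 0, 0.016, 0], [0, 0, 0, 0, 0, 0, 0], [0, 0, 0, 0, 0, 0, 0]]}' | python3 -m handwheel | egrep 'tcp|force:'; done
echo '{"rows": [[0, 0, 0, 0, 0, 0.016, 0], [0, 0, 0, 0, 0, 0.016, 0], [0, 0, 0, 0, 0, 0, 0], [0, 0, 0, 0, 0, 0, 0]]}' | python3 -m handwheel | egrep 'tcp|force:'
```

```text
tcp_pos: [0.5334, 0.2389, 0.0697]
force: [0.7, -3.9, 4.4]
gripper_force: 69.9
tcp_pos: [0.5334, 0.2389, 0.0675]
force: [-0.1, -3.9, 5.6]
gripper_force: 70.1
tcp_pos: [0.5334, 0.2389, 0.0657]
force: [-0.4, -3.9, 7.5]
gripper_force: 70.4
```

In the tool's units: -0.001 m is -0.016.

```bash
echo '{"rows": [[0, 0, 0, -0.016, 0, 0.016, 0], [0, 0, 0, 0, 0, 0.016, 0], [0, 0, 0, 0, 0, 0, 0], [0, 0, 0, 0, 0, 0, 0]]}' | python3 -m handwheel | egrep 'tcp|force:'
echo '{"rows": [[0, 0, 0, 0, 0, 0.016, 0], [0, 0, 0, 0, 0, 0, 0], [0, 0, 0, 0, 0, 0, 0]]}' | python3 -m handwheel | egrep 'tcp|force:'
```

```text
tcp_pos: [0.5334, 0.2388, 0.0644]
force: [-0.9, -4.2, 10.4]
gripper_force: 70.9
tcp_pos: [0.5335, 0.2389, 0.0643]
force: [-2.2, -5.1, 17.0]
gripper_force: 71.8
```

The stop is reached: z stays at 0.0643 while the force rises from 10 to 17 N. I add a little margin and look.

In the tool's units: 0.0005 m is 0.008.

```bash
echo '{"rows": [[0, 0, 0, 0, 0, 0.008, 0], [0, 0, 0, 0, 0, 0, 0], [0, 0, 0, 0, 0, 0, 0], [0, 0, 0, 0, 0, 0, 0], [0, 0, 0, 0, 0, 0, 0], [0, 0, 0, 0, 0, 0, 0]]}' | python3 -m handwheel
python3 - <<'E'
from h import *
s=snapshot("scene"); u,v=map(int,proj(s,(.531,.233,.05))); a=cv2.resize(s["image"][v-50:v+50,u-50:u+50],(400,400),interpolation=cv2.INTER_CUBIC)
w=snapshot("wrist")["image"][60:260,220:420]
cv2.imwrite("pics/z.png",np.hstack([a,cv2.resize(w,(400,400))]))
o=sensors.get_obs(); print(o["tcp_pos"],o["force"],np.degrees(o["ee_rot"]))
E
```

```text
clock: 15.55
tcp_pos: [0.5334, 0.2389, 0.0643]
ee_rot: [3.14, -0.001, 1.172]
force: [-3.5, -4.3, 21.7]
opening: 0.0123
gripper_force: 72.4
[0.53344167 0.23886918 0.06429011] [-2.86806406 -5.33049945 21.37703409] [ 1.79906762e+02 -5.79302322e-02  6.71355722e+01]
```

View pics/z.png

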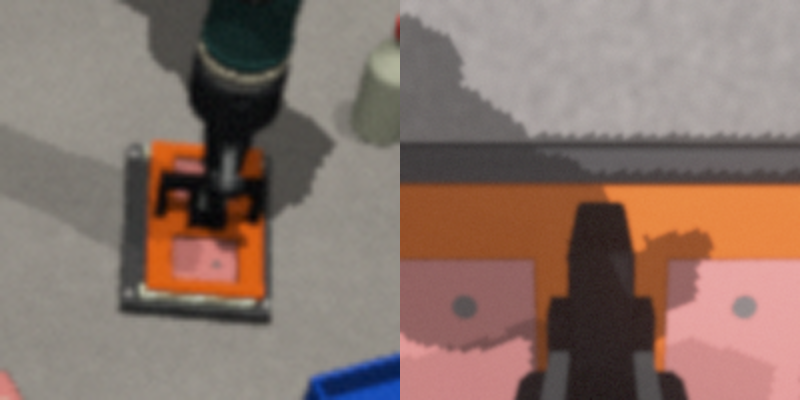

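The cover lies flat and square on the fixture, with both pink cases showing through its windows, held at about 21 N on the stop.

```bash
python3 -c "
from rig import workorder; print(workorder.sign_off())"
```

```text
the job is handed in; nothing more can be done
None
```

The cover is seated on the pin and pressed to the rails' stop, held by its handle at about 21 N; the job was handed in at about 15.6 s of the 51 s, and the hole found the pin on the way down, so no sliding search was needed.

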